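# Check the height of a square pen pot with a bridge gauge

### The arm

A 6-joint arm with a two-finger parallel gripper is mounted at the origin on the work surface. World frame = base frame: x ahead of the robot, y to its left, z up, the work surface at z = 0. Lengths are in m, angles in rad, forces in N, time in s.
With the tool pointing down it reaches from about 0.4 to 0.825 m from the base axis. Payload 7 kg.
Tool frame: the origin (TCP) lies at the very end of the fingers, on their centre line; the grasp point (between the pads) lies 19 mm behind it; z points along the fingers, y is the line along which they close (so a half turn about z gives the same grasp; the last joint's range is limited). The gripper opens to 88 mm and grips with 3 to 60 N. Pads are 19 mm wide; open, the fingers measure 130 mm over their backs; the gripper's body (78 mm by 193 mm) begins 47 mm behind the grasp point.
Start: joints at [-0.92, 0.359, 0.012, 0, -1.224, -0.288], TCP at [0.24, -0.631, 0.227] pointing down, gripper open.
Joint ranges: [-3.07, 3.07], [-1.43, 2.12], [-1.02, 1.25], [-3.03, 1.67], [-3.05, -0], [-3.03, 3.03]. Speed limits (rad/s): [2.39, 2.39, 3.01, 3.14, 3.14, 3.14].

### API

Orientations are given as [roll, pitch, yaw] about the fixed x, y, z axes, in that order (R = Rz(yaw) Ry(pitch) Rx(roll)).
In Python, from station import * gives the robot as it stands.
- The arm moves only by the tool servo_tool, never from a script. Its argument "moves" is a list of rows, each an object of numbers: "jaw": the opening, from 0 (shut) to 1 (fully open); "dx", "dy", "dz": the shift along the world's x, y, z in m; "roll": the turn about the world's z in degrees. A call has exactly 10 rows; each row shifts and turns the commanded pose from where the row before left it; what a row does not reach is not made up. A row lasts 1/8 s, in which the tool goes at most 62.5 mm and 10.7 degrees, less where a joint would pass 70% of its speed; a pose out of reach is approached as far as the arm can. A call with a gripper value outside its range is refused whole. The fingers move at their own pace and stop on an object; "newtons" is the grip in N (left out, the last holds). Time passes only in rows, so rows that do not move let the fingers close, or fill a call up. It gives the time, the measured TCP pose, the force, the opening and the grip force at its end, in the units of the state.
- get_state(): the state, without advancing time (a new reading comes with each control period).
- grab_frame(name): name is "side" or "top" or "wrist"; returns (picture, depth): 420x560x3 uint8, red, green, blue; 420x560 float32, m along the optical axis (not along the pixel's ray), 0 where there is no reading.
- calibration(name): a dict with "intrinsics" (3x3 intrinsics, pixels), "R" (3x3) and "t" (3): a world point X has camera coordinates R X + t. Camera axes: x right, y down, z forward; pixel columns grow to the right and rows downward; lengths in m; the calibration is good to about 2 mm. A picture is of the moment at which its call begins: read the wrist's pose just before it. calibration takes no time and is no camera call; for the wrist camera it gives the pose at the moment of the call.
- job_done(): hands the job in; it is judged then, once.
The state is a dict: "t": time; "q": joint angles; "qd": joint speeds; "joint_efforts": joint torques, N m; "eef_pos": TCP position; "ee_rot": TCP orientation; "force": force on the tool from outside, world axes, zero at the start; "moment": the same for the moment, N m; "width": finger opening in m; "gripper_force": force on a finger pad.
Only numpy, scipy, OpenCV 4.12 (cv2) and the standard library are available. Lean on these libraries where they do the work, as an engineer would, in place of code of your own. Each camera call takes 0.05 s, during which the arm holds its last target. There are 200 camera calls.

### The job

Turn the empty square wooden pen pot over so that it stands mouth-down near the middle of the flat metal plate; do it in two turns, laying the pot gently on its side and letting go of it in between, and never let it drop or topple. Then gently set the bridge gauge astride it, both its feet flat on the plate and the sprung foot on the middle of the pot's upturned bottom, so that it reads the pot's height, and let go. Leave the other things on the table where they are.

Things in the scene. Friction and masses are not known exactly. Their poses are not given: they have to be found in the camera images.
- pot: the square pen pot, plain light wood, open at one end: 56 x 56 mm outside, 90 mm tall, walls and bottom 6 mm, 0.11 to 0.22 kg. Origin: centre of the outside of its closed bottom; z points from there out through the mouth, x and y are square to its side faces. It starts mouth-up on the table, to the left or the right of the plate.
- pot_center (a point): the middle of the square pot: on its axis, 45 mm from the bottom and 45 mm from the rim; axes as the pot's
- plate: flat square aluminium checking plate fixed to the table, 220 x 220 mm, 10 mm thick. Origin: centre of its underside (on the table), so its top is 10 mm above; x and y are square to its edges, z up
- gauge: loose steel bridge gauge (arch) 132 mm wide, 182 mm tall, 0.76 kg, wooden grip on top; starts upright on the table, across the plate from the pot. Origin: midway between its feet, at their underside; z up, y from foot to foot, x through the open arch. Feet 80 (x) x 16 x 12 mm, centred at y = +-58 mm, 100 mm clear between; crossbar 34 mm deep, 124 to 138 mm up
- gauge_grip (a point): point in the wooden grip on top of the gauge, 164 mm above the gauge's origin. The grip is 20 mm thick (x), 46 mm wide (y) and stands from 138 to 182 mm above the origin; axes as the gauge's
- gauge_foot (a joint): reading of the gauge (m): how far its sprung foot is pushed up; 0 hanging free, with its underside 70 mm above the gauge's origin, 0.035 at most. Part height = 70 mm + reading with the gauge standing flat: the turned-over pot on the same surface reads 0.020. Light spring: about 1.2 N to begin to lift it, 2.4 N at 0.020
- foot_tip (a point): centre of the underside of the gauge's sprung foot, a brass disc of 30 mm diameter, 8 mm thick, on the gauge's axis. It is small enough to drop inside a mouth-up pot
- round_pot: bystander: round wooden pen pot, 72 mm across, 95 mm tall, on the far left of the table or far right; origin under its centre
- low_pot: bystander: round wooden pot, 68 mm across, 60 mm tall, on the far right or left, across from the taller one; origin under its centre
- ruler: bystander: wooden ruler 200 x 28 x 5 mm lying between the robot and the plate; origin under its centre
- eraser: bystander: white eraser 60 x 25 x 14 mm, to the right between robot and plate; origin under its centre
- ink: bystander: closed ink jar, 48 mm across, 60 mm tall, to the left between robot and plate; origin under its centre
Things that resemble listed ones, but are neither listed nor needed, are in the scene too. Leave any blue or green look-alike of the pot alone.

How it is judged:
By the outcome, as a careful person would: the job done as asked, in the order asked, and still so for the second after the job is handed in, with the robot touching nothing.
It also fails if it takes over 72 s, if anything falls off the work surface, if the arm or the gripper's body presses on something with over 40 N, if the wrist force passes 120 N, or if a joint passes its speed limit or range.

## Working session

There is one attempt and no reset: what is moved stays moved. The work goes in short steps, Python scripts to look and compute and a tool call to move; the robot and the scene stay as the last step left them, time stands still between calls to the robot, and variables do not carry over. Pictures are saved under pics/ and viewed, at most 10 in all, crops included, and the job is handed in when it is done.

Besides the shell and the picture viewer there is one more tool, called as name(argument=value, ...), one argument or row to a line, values as JSON. servo_tool: Moves the arm, as the interface text tells. Its arguments: {"type":"object","properties":{"moves":{"type":"array","items":{"type":"object","properties":{"jaw":{"type":"number"},"dx":{"type":"number"},"dy":{"type":"number"},"dz":{"type":"number"},"roll":{"type":"number"}}}},"newtons":{"type":"number"}},"required":["moves"]}

```bash
mkdir -p pics
cat > h.py <<'E'
from station import *
import numpy as np, cv2
def cloud(n):
    c=calibration(n); im,d=grab_frame(n)
    K,R,t=[np.array(c[k]) for k in("intrinsics","R","t")]
    v,u=np.mgrid[:d.shape[0],:d.shape[1]]
    p=np.stack([(u-K[0,2])/K[0,0]*d,(v-K[1,2])/K[1,1]*d,d],-1)
    P=(p-t)@R; P[d==0]=np.nan
    return im,P
def save(n,im,f=1): cv2.imwrite('pics/'+n+'.png',im[...,::-1])
E
python3 - <<'E'
from h import *
i1,P1=cloud('top'); i2,P2=cloud('side')
np.savez('a.npz',i1=i1,P1=P1,i2=i2,P2=P2)
save('top0',i1); save('side0',i2); s=get_state(); print(s['t'],s['eef_pos'],s['ee_rot'],s['width'])
E
```

```text
0.1 [ 0.23936138 -0.63067397  0.22573456] [ 3.14012478e+00 -1.57798112e-04 -2.77889452e+00] 0.08746052711026656
```

View pics/top0.png

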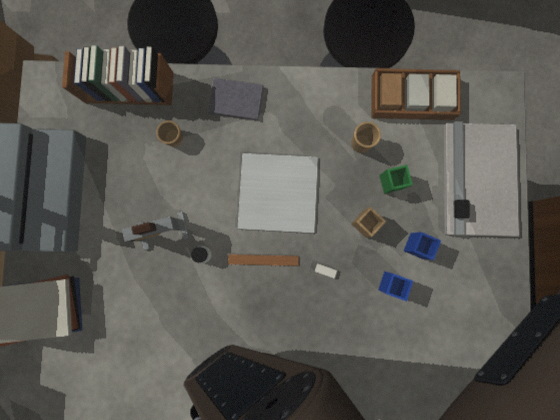

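View pics/side0.png

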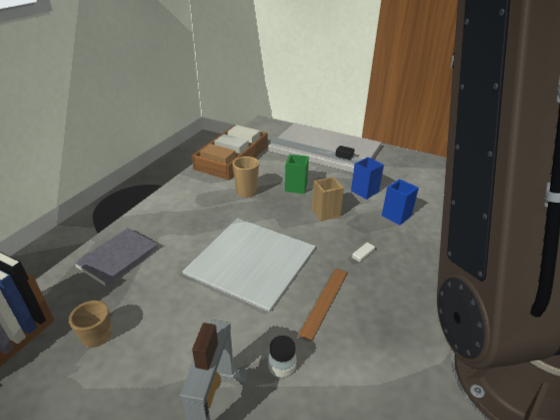

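The top view shows the wooden pot at (370,222), the plate at (278,193) and the gauge at (155,228). The green pot is at (397,179), the blue ones at (423,246) and (396,286). The side view shows the same: pot at (328,198), gauge at (208,370). Next I measure from both clouds.

```bash
cat > m.py <<'E'
import numpy as np, cv2
def rect(P,m):
    q=P[m][:,:2]; r=cv2.minAreaRect((q*1000).astype(np.float32)); return np.round(r[0],1),np.round(r[1],1),round(r[2],1),len(q)
E
python3 - <<'E'
from h import *; from m import *
a=np.load('a.npz')
for k in '12':
    P=a['P'+k]; z=P[...,2]
    def at(u,v): return np.round(P[v,u]*1000)
    if k=='1':
        for n,u,v in [('plate',278,193),('pot',370,210),('gauge',142,229),('ink',199,255),('eraser',326,270),('ruler',263,260),('green',397,168),('blue1',423,237),('blue2',396,276),('round',367,125),('table',210,200)]: print(n,at(u,v))
        c=P[222,370]; g=P[229,142]; pl=P[193,278]
    d=np.hypot(P[...,0]-c[0],P[...,1]-c[1])
    m=(d<.055)&(z>.08)&(z<.1); print(k,'pot rim',rect(P,m),np.nanmedian(z[m]))
    d=np.hypot(P[...,0]-g[0],P[...,1]-g[1])
    for lo,hi in((.17,.2),(.13,.145),(.004,.03)):
        m=(d<.09)&(z>lo)&(z<hi)
        if m.sum()>4: print(k,'gauge',lo,rect(P,m),np.nanmedian(z[m]))
    m=(abs(P[...,0]-pl[0])<.14)&(abs(P[...,1]-pl[1])<.14)&(z>.0065)&(z<.014); print(k,'plate',rect(P,m),np.nanmedian(z[m]))
E
```

```text
plate [564. -36.  12.]
pot [ 516. -284.   80.]
gauge [445. 287. 180.]
ink [382. 171.  62.]
eraser [ 350. -177.   16.]
ruler [372.   1.   1.]
green [ 629. -352.   94.]
blue1 [ 449. -435.   51.]
blue2 [ 344. -352.   88.]
round [ 748. -274.   80.]
table [540. 162.  -4.]
1 pot rim (array([ 486.8, -283.7]), array([56., 57.]), 46.6, 220) 0.0898790377391904
1 gauge 0.17 (array([448.8, 289.3]), array([20.3, 45.7]), 16.0, 173) 0.18171411476322405
1 gauge 0.13 (array([448.6, 290. ]), array([ 34.7, 128.9]), 16.4, 471) 0.1379293947341488
1 gauge 0.004 (array([440.5, 287.6]), array([171. , 168.8]), 53.2, 275) 0.010947774317956202
1 plate (array([561.4, -33.8]), array([220.8, 249. ]), 88.9, 5371) 0.010386484609144282
2 pot rim (array([ 484.7, -283.7]), array([57.5, 60.1]), 46.8, 243) 0.08666944289976537
2 gauge 0.17 (array([446.2, 290.4]), array([20.3, 47.5]), 17.2, 519) 0.18029352728862505
2 gauge 0.13 (array([446.4, 290.5]), array([ 34.6, 128.1]), 16.7, 1379) 0.13667558642550812
2 gauge 0.004 (array([448.9, 231. ]), array([51.3, 17.4]), 16.0, 308) 0.011050122329278867
2 plate (array([564.7, -32.9]), array([221.5, 220.5]), 88.6, 6167) 0.00836248235126139
```

servo_tool(
  moves=[
    {"jaw": 1, "dx": 0.0262, "dy": 0.0373, "roll": 2.85},
    {"jaw": 1, "dx": 0.0262, "dy": 0.0373, "roll": 2.85},
    {"jaw": 1, "dx": 0.0262, "dy": 0.0373, "roll": 2.85},
    {"jaw": 1, "dx": 0.0262, "dy": 0.0373, "roll": 2.85},
    {"jaw": 1, "dx": 0.0262, "dy": 0.0373, "roll": 2.85},
    {"jaw": 1, "dx": 0.0262, "dy": 0.0373, "roll": 2.85},
    {"jaw": 1, "dx": 0.0262, "dy": 0.0373, "roll": 2.85},
    {"jaw": 1, "dx": 0.0262, "dy": 0.0373, "roll": 2.85},
    {"jaw": 1, "dx": 0.0262, "dy": 0.0373, "roll": 2.8},
    {"jaw": 1},
  ],
  newtons=20,
)

```text
$.moves[0]: bad value
```

servo_tool(
  moves=[
    {"jaw": 1, "dx": 0.026, "dy": 0.037, "dz": 0, "roll": 3},
    {"jaw": 1, "dx": 0.026, "dy": 0.037, "dz": 0, "roll": 3},
    {"jaw": 1, "dx": 0.026, "dy": 0.037, "dz": 0, "roll": 3},
    {"jaw": 1, "dx": 0.026, "dy": 0.037, "dz": 0, "roll": 3},
    {"jaw": 1, "dx": 0.026, "dy": 0.037, "dz": 0, "roll": 3},
    {"jaw": 1, "dx": 0.026, "dy": 0.037, "dz": 0, "roll": 3},
    {"jaw": 1, "dx": 0.026, "dy": 0.037, "dz": 0, "roll": 3},
    {"jaw": 1, "dx": 0.026, "dy": 0.037, "dz": 0, "roll": 3},
    {"jaw": 1, "dx": 0.026, "dy": 0.037, "dz": 0, "roll": 1.6},
    {"jaw": 1, "dx": 0.002, "dy": 0.003, "dz": 0, "roll": 0},
  ],
  newtons=20,
)

```text
t: 1.35
eef_pos: [0.4768, -0.2929, 0.2263]
ee_rot: [3.141, 0.0, -2.329]
force: [0.8, 0.1, 0.5]
width: 0.0873
gripper_force: 0.0
```

servo_tool(
  moves=[
    {"jaw": 1, "dx": -0.001, "dy": -0.001, "dz": -0.04, "roll": 0},
    {"jaw": 1, "dx": 0, "dy": 0, "dz": -0.04, "roll": 0},
    {"jaw": 1, "dx": 0, "dy": 0, "dz": -0.04, "roll": 0},
    {"jaw": 1, "dx": 0, "dy": 0, "dz": -0.04, "roll": 0},
    {"jaw": 1, "dx": 0, "dy": 0, "dz": -0.015, "roll": 0},
    {"jaw": 0.6, "dx": 0, "dy": 0, "dz": 0, "roll": 0},
    {"jaw": 0.5, "dx": 0, "dy": 0, "dz": 0, "roll": 0},
    {"jaw": 0.5, "dx": 0, "dy": 0, "dz": 0, "roll": 0},
    {"jaw": 0.5, "dx": 0, "dy": 0, "dz": 0, "roll": 0},
    {"jaw": 0.5, "dx": 0, "dy": 0, "dz": 0, "roll": 0},
  ],
  newtons=20,
)

```text
t: 2.6
eef_pos: [0.4751, -0.2962, 0.0527]
ee_rot: [-3.14, 0.001, -2.332]
force: [-1.4, 1.5, 6.6]
width: 0.0557
gripper_force: 19.9
```

servo_tool(
  moves=[
    {"jaw": 0.5, "dx": 0, "dy": 0, "dz": 0.02, "roll": 0},
    {"jaw": 0.5, "dx": 0, "dy": 0, "dz": 0.03, "roll": 0},
    {"jaw": 0.5, "dx": 0.002, "dy": 0.038, "dz": 0, "roll": -7},
    {"jaw": 0.5, "dx": 0.002, "dy": 0.038, "dz": 0, "roll": -7},
    {"jaw": 0.5, "dx": 0.002, "dy": 0.038, "dz": 0, "roll": -7},
    {"jaw": 0.5, "dx": 0.002, "dy": 0.038, "dz": 0, "roll": -7},
    {"jaw": 0.5, "dx": 0.001, "dy": 0.038, "dz": 0, "roll": -7},
    {"jaw": 0.5, "dx": 0.001, "dy": 0.038, "dz": 0, "roll": -7},
    {"jaw": 0.5, "dx": 0, "dy": 0.035, "dz": 0, "roll": -6},
    {"jaw": 0.5, "dx": 0, "dy": 0, "dz": 0, "roll": 0},
  ],
  newtons=20,
)

```text
t: 3.85
eef_pos: [0.4846, -0.0312, 0.1018]
ee_rot: [3.141, 0.001, 3.115]
force: [0.1, -0.3, -1.0]
width: 0.056
gripper_force: 19.9
```

Run:
```python
from h import *
i2,P=cloud('side'); save('s1',i2[100:400,60:460])
```

```text
(no output)
```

View pics/s1.png

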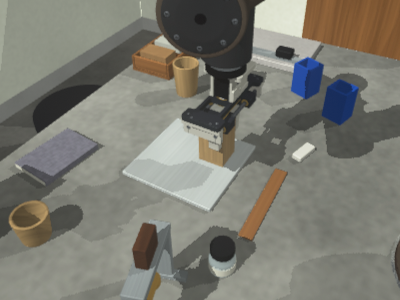

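The crop shows the pot held upright over the plate near (215,148). I'll set it down.

servo_tool(
  moves=[
    {"jaw": 0.5, "dx": 0, "dy": 0, "dz": -0.01, "roll": 0},
    {"jaw": 0.5, "dx": 0, "dy": 0, "dz": -0.01, "roll": 0},
    {"jaw": 0.5, "dx": 0, "dy": 0, "dz": -0.01, "roll": 0},
    {"jaw": 0.5, "dx": 0, "dy": 0, "dz": -0.005, "roll": 0},
    {"jaw": 0.5, "dx": 0, "dy": 0, "dz": -0.002, "roll": 0},
    {"jaw": 0.5, "dx": 0, "dy": 0, "dz": -0.001, "roll": 0},
    {"jaw": 0.5, "dx": 0, "dy": 0, "dz": -0.001, "roll": 0},
    {"jaw": 0.5, "dx": 0, "dy": 0, "dz": 0, "roll": 0},
    {"jaw": 0.5, "dx": 0, "dy": 0, "dz": 0, "roll": 0},
    {"jaw": 0.5, "dx": 0, "dy": 0, "dz": 0, "roll": 0},
  ],
  newtons=20,
)

```text
t: 5.15
eef_pos: [0.4847, -0.0329, 0.0627]
ee_rot: [3.141, 0.0, 3.114]
force: [-0.4, -0.1, -0.9]
width: 0.0563
gripper_force: 19.9
```

servo_tool(
  moves=[
    {"jaw": 0.5, "dx": 0, "dy": 0, "dz": 0, "roll": 0},
    {"jaw": 0.5, "dx": 0, "dy": 0, "dz": 0, "roll": 0},
    {"jaw": 0.5, "dx": 0.006, "dy": 0, "dz": 0.004, "roll": 0},
    {"jaw": 0.5, "dx": 0.006, "dy": 0, "dz": 0.003, "roll": 0},
    {"jaw": 0.5, "dx": 0.007, "dy": 0, "dz": 0.002, "roll": 0},
    {"jaw": 0.5, "dx": 0.007, "dy": 0, "dz": 0.002, "roll": 0},
    {"jaw": 0.5, "dx": 0.007, "dy": 0, "dz": 0.001, "roll": 0},
    {"jaw": 0.5, "dx": 0.007, "dy": 0, "dz": 0.001, "roll": 0},
    {"jaw": 0.5, "dx": 0, "dy": 0, "dz": 0, "roll": 0},
    {"jaw": 0.5, "dx": 0, "dy": 0, "dz": 0, "roll": 0},
  ],
  newtons=4,
)

```text
t: 6.4
eef_pos: [0.5242, -0.0331, 0.0754]
ee_rot: [-3.142, -0.001, 3.113]
force: [0.5, 0.7, -1.9]
width: 0.0564
gripper_force: 4.0
```

Run:
```python
from h import *
i2,P=cloud('side'); save('s2',cv2.resize(i2[180:320,160:360],None,fx=3,fy=3)); np.savez('b.npz',i=i2,P=P)
```

```text
(no output)
```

View pics/s2.png

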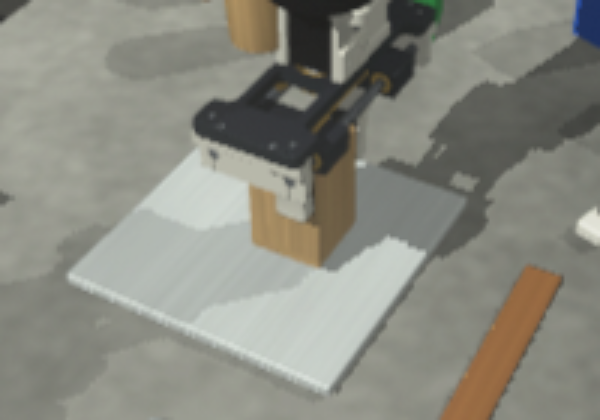

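The crop shows the pot below the fingers around (300,215), apparently still about upright. I'll measure its tilt from the depth.

```bash
cat > tilt.py <<'E'
from h import *
def tilt(i,P,c,r=.11):
    hsv=cv2.cvtColor(i,cv2.COLOR_RGB2HSV)
    m=(hsv[...,0]>8)&(hsv[...,0]<25)&(hsv[...,1]>80)&(np.linalg.norm(P-np.array(c),axis=-1)<r)
    # local normals
    ps=cv2.blur(np.nan_to_num(P).astype(np.float32),(3,3))
    n=np.cross(np.roll(ps,-2,1)-np.roll(ps,2,1),np.roll(ps,-2,0)-np.roll(ps,2,0)); n/=np.linalg.norm(n,axis=-1,keepdims=True)+1e-12
    me=cv2.erode(m.astype(np.uint8),np.ones((5,5)))>0
    q=P[m]; print('n',m.sum(),me.sum(),'bbox',np.round(np.percentile(q,[1,99],axis=0),3).tolist())
    N=n[me].astype(np.float32); 
    if len(N)<20: return
    _,l,cn=cv2.kmeans(N,3,None,(3,50,1e-4),5,cv2.KMEANS_PP_CENTERS)
    for k in range(3):
        s=P[me][l[:,0]==k]
        if len(s)>12:
            u,S,v=np.linalg.svd(s-s.mean(0)); nn=v[2]*np.sign(v[2]@cn[k]+1e-9); print(len(s),'normal',np.round(nn,2),'elev',round(np.degrees(np.arcsin(nn[2])),1),'c',np.round(s.mean(0),3),'rms',round(S[2]/len(s)**.5,4))
E
python3 - <<'E'
from tilt import *
b=np.load('b.npz'); tilt(b['i'],b['P'],(.535,-.033,.055))
E
```

```text
n 674 304 bbox [[0.51, -0.056, 0.025], [0.565, -0.004, 0.108]]
173 normal [ 1. -0. -0.] elev -0.3 c [ 0.511 -0.026  0.065] rms 0.0006
119 normal [-0.02 -1.    0.02] elev 0.9 c [ 0.539 -0.006  0.046] rms 0.001
```

Run:
```python
from h import *; from m import *
a=np.load('a.npz'); print(np.round(get_state()['q'],2))
for k in '12':
    P=a['P'+k]; i=a['i'+k]; h=cv2.cvtColor(i,cv2.COLOR_RGB2HSV)
    m=(h[...,0]<20)&(h[...,1]>110)&(abs(P[...,0]-.37)<.05)&(abs(P[...,1])<.15)&(P[...,2]<.02); print('ruler',rect(P,m))
    for e in 'x':
        m=(abs(P[...,1]+.033)<.08)&(P[...,2]>.006)&(P[...,2]<.015)&(abs(P[...,0]-.56)<.13); print('plate x',np.percentile(P[m][:,0],[.5,99.5]))
        m=(abs(P[...,0]-.56)<.08)&(P[...,2]>.006)&(P[...,2]<.015)&(abs(P[...,1]+.033)<.13); print('plate y',np.percentile(P[m][:,1],[.5,99.5]))
```

```text
[ 0.31  0.27 -0.51 -0.   -0.79 -1.91]
ruler (array([372.3,   2.7]), array([ 25.5, 196.4]), 0.6, 615)
plate x [0.458476   0.67664391]
plate y [-0.14286572  0.07514781]
ruler (array([372.8,   2.5]), array([ 29. , 200.5]), 0.6, 1011)
plate x [0.45574894 0.67356122]
plate y [-0.1416475   0.07688877]
```

servo_tool(
  moves=[
    {"jaw": 0.5, "dx": 0, "dy": 0, "dz": 0.01, "roll": 0},
    {"jaw": 0.5, "dx": 0.004, "dy": -0.01, "dz": 0.02, "roll": 10},
    {"jaw": 0.5, "dx": 0.004, "dy": -0.02, "dz": 0.01, "roll": 10},
    {"jaw": 0.5, "dx": 0.004, "dy": -0.02, "dz": 0, "roll": 10},
    {"jaw": 0.5, "dx": 0.004, "dy": -0.02, "dz": 0, "roll": 10},
    {"jaw": 0.5, "dx": 0.004, "dy": -0.02, "dz": 0, "roll": 10},
    {"jaw": 0.5, "dx": 0.004, "dy": -0.02, "dz": 0, "roll": 10},
    {"jaw": 0.5, "dx": 0.004, "dy": -0.02, "dz": 0, "roll": 10},
    {"jaw": 0.5, "dx": 0.004, "dy": -0.02, "dz": 0, "roll": 10},
    {"jaw": 0.5, "dx": 0.004, "dy": -0.01, "dz": 0, "roll": 10},
  ],
  newtons=20,
)

```text
t: 7.7
eef_pos: [0.5606, -0.194, 0.1163]
ee_rot: [-3.141, -0.0, -1.594]
force: [0.7, -0.3, -2.4]
width: 0.056
gripper_force: 19.9
```

servo_tool(
  moves=[
    {"jaw": 0.5, "dx": 0, "dy": 0, "dz": 0, "roll": 0},
    {"jaw": 0.5, "dx": 0, "dy": 0, "dz": -0.02, "roll": 0},
    {"jaw": 0.5, "dx": 0, "dy": 0, "dz": -0.02, "roll": 0},
    {"jaw": 0.5, "dx": 0, "dy": 0, "dz": -0.01, "roll": 0},
    {"jaw": 0.5, "dx": 0, "dy": 0, "dz": -0.006, "roll": 0},
    {"jaw": 0.5, "dx": 0, "dy": 0, "dz": -0.003, "roll": 0},
    {"jaw": 0.5, "dx": 0, "dy": 0, "dz": 0, "roll": 0},
    {"jaw": 0.5, "dx": 0, "dy": 0, "dz": 0, "roll": 0},
    {"jaw": 0.5, "dx": 0, "dy": 0, "dz": 0, "roll": 0},
    {"jaw": 0.5, "dx": 0, "dy": 0, "dz": 0, "roll": 0},
  ],
  newtons=20,
)

```text
t: 8.95
eef_pos: [0.5606, -0.1931, 0.0568]
ee_rot: [-3.141, -0.0, -1.599]
force: [0.2, -0.0, -1.6]
width: 0.0561
gripper_force: 19.9
```

Run:
```python
from tilt import *
i,P=cloud('side'); e=get_state()['eef_pos']; print(e); tilt(i,P,(e[0],e[1]+.015,.05))
```

```text
[ 0.56058335 -0.19307413  0.05669191]
n 1193 764 bbox [[0.53, -0.21, 0.007], [0.598, -0.146, 0.153]]
495 normal [-0.75 -0.6  -0.28] elev -16.2 c [ 0.559 -0.156  0.056] rms 0.0125
168 normal [ 0.64  0.69 -0.34] elev -19.9 c [ 0.542 -0.167  0.059] rms 0.0084
101 normal [-0.16  0.4  -0.9 ] elev -64.6 c [ 0.555 -0.171  0.082] rms 0.0053
```

servo_tool(
  moves=[
    {"jaw": 0.5, "dx": 0, "dy": 0, "dz": 0, "roll": 0},
    {"jaw": 0.5, "dx": 0, "dy": 0.005, "dz": 0, "roll": 0},
    {"jaw": 0.5, "dx": 0, "dy": 0.006, "dz": 0.003, "roll": 0},
    {"jaw": 0.5, "dx": 0, "dy": 0.006, "dz": 0.003, "roll": 0},
    {"jaw": 0.5, "dx": 0, "dy": 0.007, "dz": 0.002, "roll": 0},
    {"jaw": 0.5, "dx": 0, "dy": 0.007, "dz": 0.002, "roll": 0},
    {"jaw": 0.5, "dx": 0, "dy": 0.007, "dz": 0.001, "roll": 0},
    {"jaw": 0.5, "dx": 0, "dy": 0.007, "dz": 0.001, "roll": 0},
    {"jaw": 0.5, "dx": 0, "dy": 0.007, "dz": 0, "roll": 0},
    {"jaw": 0.5, "dx": 0, "dy": 0, "dz": 0, "roll": 0},
  ],
  newtons=4,
)

```text
t: 10.25
eef_pos: [0.5604, -0.1404, 0.0684]
ee_rot: [3.141, 0.0, -1.598]
force: [-0.3, 0.0, -0.9]
width: 0.0559
gripper_force: 4.0
```

Run:
```python
from tilt import *
i,P=cloud('side'); e=get_state()['eef_pos']; print(e); tilt(i,P,(e[0],e[1]+.015,.05))
save('s3',cv2.resize(i[130:290,200:400],None,fx=3,fy=3))
```

```text
[ 0.56027365 -0.14068129  0.06833848]
n 859 551 bbox [[0.53, -0.184, 0.016], [0.591, -0.097, 0.149]]
121 normal [-0.86 -0.01 -0.51] elev -31.0 c [ 0.559 -0.131  0.064] rms 0.0105
162 normal [-0.91 -0.41 -0.01] elev -0.6 c [ 0.559 -0.137  0.068] rms 0.0102
268 normal [ 0.44  0.62 -0.65] elev -40.4 c [ 0.565 -0.138  0.061] rms 0.0081
```

View pics/s3.png

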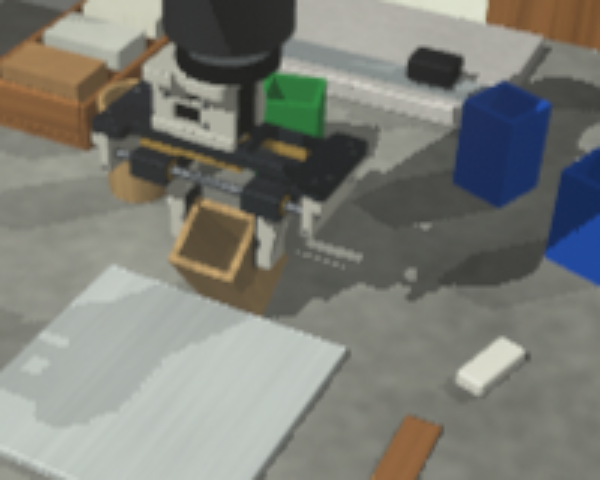

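The picture shows the pot tilted about 45° with its mouth toward the plate, at (225,250). It is turning in the pads as planned. Next I lift it over the plate and lower it with an arc.

servo_tool(
  moves=[
    {"jaw": 0.5, "dx": 0, "dy": 0, "dz": 0, "roll": 0},
    {"jaw": 0.5, "dx": 0, "dy": 0, "dz": 0.008, "roll": 0},
    {"jaw": 0.5, "dx": 0, "dy": 0, "dz": 0.008, "roll": 0},
    {"jaw": 0.5, "dx": 0, "dy": 0.01, "dz": 0.002, "roll": 0},
    {"jaw": 0.5, "dx": 0, "dy": 0.015, "dz": 0, "roll": 0},
    {"jaw": 0.5, "dx": 0, "dy": 0.015, "dz": 0, "roll": 0},
    {"jaw": 0.5, "dx": 0, "dy": 0.01, "dz": 0, "roll": 0},
    {"jaw": 0.5, "dx": 0, "dy": 0, "dz": 0, "roll": 0},
    {"jaw": 0.5, "dx": 0, "dy": 0, "dz": 0, "roll": 0},
    {"jaw": 0.5, "dx": 0, "dy": 0, "dz": 0, "roll": 0},
  ],
  newtons=10,
)

```text
t: 11.55
eef_pos: [0.5605, -0.0914, 0.0865]
ee_rot: [3.141, -0.0, -1.599]
force: [-0.8, -0.6, -1.4]
width: 0.0557
gripper_force: 10.0
```

servo_tool(
  moves=[
    {"jaw": 0.5, "dx": 0, "dy": 0, "dz": -0.005, "roll": 0},
    {"jaw": 0.5, "dx": 0, "dy": 0, "dz": -0.005, "roll": 0},
    {"jaw": 0.5, "dx": 0, "dy": 0.006, "dz": -0.003, "roll": 0},
    {"jaw": 0.5, "dx": 0, "dy": 0.006, "dz": -0.003, "roll": 0},
    {"jaw": 0.5, "dx": 0, "dy": 0.006, "dz": -0.004, "roll": 0},
    {"jaw": 0.5, "dx": 0, "dy": 0.006, "dz": -0.004, "roll": 0},
    {"jaw": 0.5, "dx": 0, "dy": 0.005, "dz": -0.004, "roll": 0},
    {"jaw": 0.5, "dx": 0, "dy": 0.005, "dz": -0.004, "roll": 0},
    {"jaw": 0.5, "dx": 0, "dy": 0, "dz": 0, "roll": 0},
    {"jaw": 0.5, "dx": 0, "dy": 0, "dz": 0, "roll": 0},
  ],
  newtons=4,
)

```text
t: 12.8
eef_pos: [0.5598, -0.0572, 0.054]
ee_rot: [3.14, -0.0, -1.599]
force: [1.5, 0.0, 0.1]
width: 0.0561
gripper_force: 4.0
```

Run:
```python
from tilt import *
i,P=cloud('side'); e=get_state()['eef_pos']; print(e); tilt(i,P,(e[0],e[1],.05),.09)
save('s4',cv2.resize(i[150:310,180:380],None,fx=3,fy=3))
```

```text
[ 0.5597919  -0.05732899  0.05411042]
n 718 376 bbox [[0.529, -0.107, 0.019], [0.587, -0.022, 0.097]]
127 normal [-0.87 -0.49  0.05] elev 3.0 c [ 0.561 -0.052  0.056] rms 0.0109
162 normal [ 1.    0.07 -0.07] elev -3.8 c [ 0.58  -0.058  0.055] rms 0.0055
87 normal [-0.51 -0.67  0.54] elev 32.6 c [ 0.568 -0.059  0.069] rms 0.0099
```

View pics/s4.png

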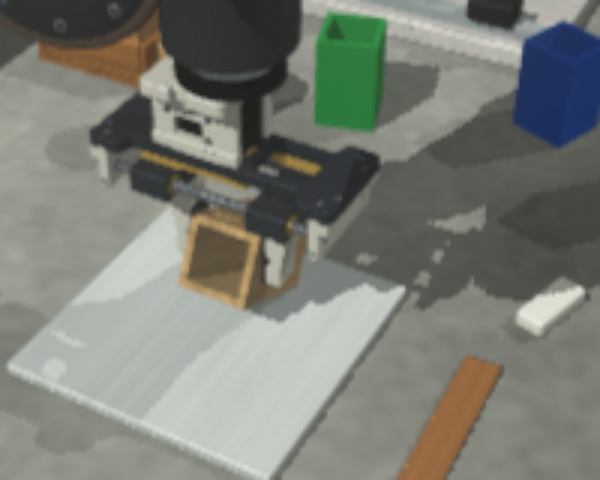

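The pot is about 70° over on the plate, mouth at (220,262). I'll finish lowering it.

servo_tool(
  moves=[
    {"jaw": 0.5, "dx": 0, "dy": 0.005, "dz": -0.004, "roll": 0},
    {"jaw": 0.5, "dx": 0, "dy": 0.004, "dz": -0.004, "roll": 0},
    {"jaw": 0.5, "dx": 0, "dy": 0.004, "dz": -0.004, "roll": 0},
    {"jaw": 0.5, "dx": 0, "dy": 0.003, "dz": -0.004, "roll": 0},
    {"jaw": 0.5, "dx": 0, "dy": 0.002, "dz": -0.002, "roll": 0},
    {"jaw": 0.5, "dx": 0, "dy": 0.001, "dz": -0.002, "roll": 0},
    {"jaw": 0.5, "dx": 0, "dy": 0, "dz": -0.001, "roll": 0},
    {"jaw": 0.5, "dx": 0, "dy": 0, "dz": 0, "roll": 0},
    {"jaw": 0.5, "dx": 0, "dy": 0, "dz": 0, "roll": 0},
    {"jaw": 0.5, "dx": 0, "dy": 0, "dz": 0, "roll": 0},
  ],
  newtons=4,
)

```text
t: 14.1
eef_pos: [0.5605, -0.0382, 0.0335]
ee_rot: [3.142, -0.0, -1.599]
force: [0.6, 0.7, -1.3]
width: 0.0556
gripper_force: 4.0
```

Run:
```python
from tilt import *
i,P=cloud('side'); s=get_state(); e=s['eef_pos']; print(e,s['force'],s['moment'])
hsv=cv2.cvtColor(i,cv2.COLOR_RGB2HSV)
m=(hsv[...,0]>8)&(hsv[...,0]<25)&(hsv[...,1]>80)&(abs(P[...,0]-.56)<.045)&(abs(P[...,1]+.07)<.09)&(P[...,2]<.12)&(P[...,2]>.011)
q=P[m]; print(len(q),np.round(np.percentile(q,[1,10,90,99],axis=0),3))
# lower visible edge of -x side & its z,  mouth rim plane
r=q[q[:,1]>np.percentile(q[:,1],80)]; print(np.round([np.polyfit(r[:,2],r[:,1],1)],3), np.ptp(r[:,2]))
for y0 in np.arange(-.12,-.0,.01):
    s=q[abs(q[:,1]-y0)<.005]
    if len(s)>3: print(round(y0,3),len(s),np.round([s[:,2].min(),s[:,2].max()],3))
```

```text
[ 0.56049563 -0.03816842  0.03354138] [-0.11290633 -0.30796021 -1.34653401] [0.05095586 0.02596976 0.0089633 ]
705 [[ 0.53  -0.083  0.017]
 [ 0.534 -0.056  0.019]
 [ 0.584 -0.014  0.072]
 [ 0.592 -0.008  0.113]]
[[ 0.049 -0.016]] 0.10160441245209564
-0.09 5 [0.016 0.027]
-0.08 18 [0.018 0.069]
-0.07 24 [0.065 0.069]
-0.06 27 [0.016 0.069]
-0.05 51 [0.017 0.071]
-0.04 102 [0.018 0.072]
-0.03 140 [0.019 0.073]
-0.02 253 [0.02  0.115]
-0.01 82 [0.018 0.12 ]
```

servo_tool(
  moves=[
    {"jaw": 0.5, "dx": 0, "dy": 0, "dz": -0.001, "roll": 0},
    {"jaw": 0.5, "dx": 0, "dy": 0, "dz": -0.001, "roll": 0},
    {"jaw": 0.5, "dx": 0, "dy": 0, "dz": -0.001, "roll": 0},
    {"jaw": 0.5, "dx": 0, "dy": 0, "dz": -0.001, "roll": 0},
    {"jaw": 0.5, "dx": 0, "dy": 0, "dz": -0.001, "roll": 0},
    {"jaw": 0.5, "dx": 0, "dy": 0, "dz": -0.001, "roll": 0},
    {"jaw": 0.5, "dx": 0, "dy": 0, "dz": 0, "roll": 0},
    {"jaw": 0.5, "dx": 0, "dy": 0, "dz": 0, "roll": 0},
    {"jaw": 0.5, "dx": 0, "dy": 0, "dz": 0, "roll": 0},
    {"jaw": 0.5, "dx": 0, "dy": 0, "dz": 0, "roll": 0},
  ],
  newtons=4,
)

```text
t: 15.4
eef_pos: [0.5603, -0.0382, 0.0274]
ee_rot: [3.141, -0.0, -1.599]
force: [0.5, -0.2, -0.8]
width: 0.056
gripper_force: 4.0
```

```bash
cat > prof.py <<'E'
from h import *
def prof(cy,cx=.56):
    i,P=cloud('side'); s=get_state(); print(s['eef_pos'],s['force'])
    hsv=cv2.cvtColor(i,cv2.COLOR_RGB2HSV)
    m=(hsv[...,0]>8)&(hsv[...,0]<25)&(hsv[...,1]>80)&(abs(P[...,0]-cx)<.045)&(abs(P[...,1]-cy)<.09)&(P[...,2]<.13)&(P[...,2]>.011)
    q=P[m]; print(len(q),np.round(np.percentile(q,[1,99],axis=0),3).tolist())
    for y0 in np.arange(-.14,.03,.01):
        s=q[abs(q[:,1]-y0)<.005]
        if len(s)>3: print(round(y0,3),len(s),np.round([s[:,2].min(),np.percentile(s[:,2],80),s[:,2].max()],3))
    return i,P
E
python3 -c "
from prof import *
prof(-.06)"
```

```text
[ 0.56033207 -0.03813383  0.0274518 ] [ 0.61558788  0.68330029 -1.92630704]
795 [[0.519, -0.101, 0.012], [0.599, -0.006, 0.126]]
-0.1 10 [0.062 0.065 0.066]
-0.08 7 [0.016 0.063 0.064]
-0.07 23 [0.062 0.065 0.065]
-0.06 47 [0.013 0.122 0.127]
-0.05 63 [0.012 0.122 0.128]
-0.04 96 [0.012 0.064 0.129]
-0.03 152 [0.012 0.065 0.067]
-0.02 315 [0.011 0.065 0.122]
-0.01 71 [0.013 0.125 0.128]
0.0 7 [0.097 0.108 0.112]
```

servo_tool(
  moves=[
    {"jaw": 0.5, "dx": 0, "dy": 0, "dz": -0.001, "roll": 0},
    {"jaw": 0.5, "dx": 0, "dy": 0, "dz": -0.001, "roll": 0},
    {"jaw": 0.5, "dx": 0, "dy": 0, "dz": 0, "roll": 0},
    {"jaw": 0.65, "dx": 0, "dy": 0, "dz": 0, "roll": 0},
    {"jaw": 0.7, "dx": 0, "dy": 0, "dz": 0, "roll": 0},
    {"jaw": 1, "dx": 0, "dy": 0, "dz": 0, "roll": 0},
    {"jaw": 1, "dx": 0, "dy": 0, "dz": 0, "roll": 0},
    {"jaw": 1, "dx": 0, "dy": 0, "dz": 0.03, "roll": 0},
    {"jaw": 1, "dx": 0, "dy": 0, "dz": 0.04, "roll": 0},
    {"jaw": 1, "dx": 0, "dy": 0, "dz": 0.03, "roll": 0},
  ],
  newtons=4,
)

```text
t: 16.7
eef_pos: [0.5608, -0.038, 0.1272]
ee_rot: [-3.141, 0.0, -1.599]
force: [1.2, -0.3, -0.4]
width: 0.0876
gripper_force: 0.0
```

Run:
```python
from h import *; from m import *
from prof import *
prof(-.06)
i,P=cloud('wrist'); z=P[...,2]
m=(z>.058)&(z<.075)&(abs(P[...,0]-.56)<.06)&(abs(P[...,1]+.06)<.09); print('wrist top',rect(P,m),np.nanmedian(z[m]))
i,P=cloud('top'); z=P[...,2]
m=(z>.058)&(z<.075)&(abs(P[...,0]-.56)<.06)&(abs(P[...,1]+.06)<.09); print('top',m.sum() and rect(P,m))
```

```text
[ 0.56292173 -0.03789396  0.13112066] [1.31411554 1.08869847 3.56674866]
1324 [[0.529, -0.102, 0.012], [0.586, -0.014, 0.067]]
-0.11 5 [0.062 0.063 0.064]
-0.1 70 [0.017 0.065 0.067]
-0.09 98 [0.015 0.065 0.068]
-0.08 102 [0.014 0.065 0.067]
-0.07 106 [0.015 0.065 0.066]
-0.06 123 [0.013 0.065 0.067]
-0.05 149 [0.012 0.065 0.068]
-0.04 157 [0.012 0.064 0.067]
-0.03 192 [0.012 0.065 0.126]
-0.02 280 [0.011 0.064 0.068]
-0.01 42 [0.014 0.063 0.067]
wrist top (array([558.9, -60.2]), array([90.9, 56.2]), 88.5, 12087) 0.06595911978441822
top (array([560.9, -60.8]), array([89.5, 56.1]), 88.7, 316)
```

servo_tool(
  moves=[
    {"jaw": 1, "dx": 0, "dy": -0.027, "dz": 0, "roll": 0},
    {"jaw": 1, "dx": 0, "dy": -0.027, "dz": 0, "roll": 0},
    {"jaw": 1, "dx": 0, "dy": 0, "dz": -0.04, "roll": 0},
    {"jaw": 1, "dx": 0, "dy": 0, "dz": -0.04, "roll": 0},
    {"jaw": 1, "dx": 0, "dy": 0, "dz": -0.02, "roll": 0},
    {"jaw": 1, "dx": 0, "dy": 0, "dz": -0.008, "roll": 0},
    {"jaw": 0.5, "dx": 0, "dy": 0, "dz": 0, "roll": 0},
    {"jaw": 0.5, "dx": 0, "dy": 0, "dz": 0, "roll": 0},
    {"jaw": 0.5, "dx": 0, "dy": 0, "dz": 0, "roll": 0},
    {"jaw": 0.5, "dx": 0, "dy": 0, "dz": 0, "roll": 0},
  ],
  newtons=3,
)

```text
t: 18.1
eef_pos: [0.5608, -0.092, 0.0183]
ee_rot: [-3.141, 0.0, -1.599]
force: [-0.5, 1.1, 3.7]
width: 0.0564
gripper_force: 3.0
```

servo_tool(
  moves=[
    {"jaw": 0.5, "dx": 0, "dy": 0, "dz": 0, "roll": 0},
    {"jaw": 0.5, "dx": 0, "dy": 0.003, "dz": 0.006, "roll": 0},
    {"jaw": 0.5, "dx": 0, "dy": 0.003, "dz": 0.006, "roll": 0},
    {"jaw": 0.5, "dx": 0, "dy": 0.004, "dz": 0.006, "roll": 0},
    {"jaw": 0.5, "dx": 0, "dy": 0.005, "dz": 0.006, "roll": 0},
    {"jaw": 0.5, "dx": 0, "dy": 0, "dz": 0, "roll": 0},
    {"jaw": 0.5, "dx": 0, "dy": 0, "dz": 0, "roll": 0},
    {"jaw": 0.5, "dx": 0, "dy": 0, "dz": 0, "roll": 0},
    {"jaw": 0.5, "dx": 0, "dy": 0, "dz": 0, "roll": 0},
    {"jaw": 0.5, "dx": 0, "dy": 0, "dz": 0, "roll": 0},
  ],
  newtons=3,
)

```text
t: 19.35
eef_pos: [0.5605, -0.0772, 0.0414]
ee_rot: [3.141, -0.0, -1.599]
force: [-0.1, 0.3, -1.0]
width: 0.0565
gripper_force: 3.0
```

Run:
```python
from prof import *
prof(-.05)
```

```text
[ 0.560474   -0.07711741  0.04144162] [-0.15115312 -0.18470901 -2.12480376]
1242 [[0.531, -0.076, 0.035], [0.591, 0.001, 0.115]]
-0.08 17 [0.085 0.088 0.088]
-0.07 55 [0.039 0.088 0.09 ]
-0.06 107 [0.038 0.088 0.129]
-0.05 113 [0.041 0.088 0.13 ]
-0.04 154 [0.035 0.088 0.124]
-0.03 166 [0.035 0.088 0.089]
-0.02 190 [0.035 0.087 0.09 ]
-0.01 202 [0.035 0.087 0.09 ]
0.0 238 [0.033 0.086 0.09 ]
```

servo_tool(
  moves=[
    {"jaw": 0.5, "dx": 0, "dy": 0, "dz": 0.01, "roll": 0},
    {"jaw": 0.5, "dx": 0, "dy": -0.03, "dz": 0, "roll": 0},
    {"jaw": 0.5, "dx": 0, "dy": -0.045, "dz": 0, "roll": 0},
    {"jaw": 0.5, "dx": 0, "dy": -0.045, "dz": 0, "roll": 0},
    {"jaw": 0.5, "dx": 0, "dy": -0.03, "dz": 0, "roll": 0},
    {"jaw": 0.5, "dx": 0, "dy": 0, "dz": -0.015, "roll": 0},
    {"jaw": 0.5, "dx": 0, "dy": 0, "dz": -0.015, "roll": 0},
    {"jaw": 0.5, "dx": 0, "dy": 0, "dz": -0.01, "roll": 0},
    {"jaw": 0.5, "dx": 0, "dy": 0, "dz": 0, "roll": 0},
    {"jaw": 0.5, "dx": 0, "dy": 0, "dz": 0, "roll": 0},
  ],
  newtons=12,
)

```text
t: 20.65
eef_pos: [0.5609, -0.2266, 0.0118]
ee_rot: [-3.141, -0.0, -1.598]
force: [0.0, -0.4, -0.4]
width: 0.0558
gripper_force: 12.0
```

```bash
sed -i 's/np.arange(-.14,.03,.01)/np.arange(-.26,.03,.01)/; s/P\[...,2\]>.011/P[...,2]>-.01/' prof.py
python3 - <<'E'
from prof import *
prof(-.18)
E
```

```text
[ 0.56105082 -0.22670832  0.01199933] [-0.68914433 -0.08193252 -0.41231089]
1061 [[0.523, -0.245, 0.006], [0.598, -0.148, 0.109]]
-0.25 5 [0.104 0.107 0.109]
-0.24 25 [0.1   0.108 0.11 ]
-0.23 40 [0.055 0.058 0.115]
-0.22 42 [0.02  0.058 0.088]
-0.21 92 [0.008 0.059 0.105]
-0.2 135 [0.005 0.106 0.112]
-0.19 109 [0.005 0.058 0.095]
-0.18 125 [0.005 0.058 0.06 ]
-0.17 140 [0.006 0.057 0.06 ]
-0.16 149 [0.006 0.058 0.059]
-0.15 199 [0.003 0.056 0.059]
```

servo_tool(
  moves=[
    {"jaw": 0.5, "dx": 0, "dy": 0.003, "dz": 0, "roll": 0},
    {"jaw": 0.5, "dx": 0, "dy": 0.004, "dz": 0, "roll": 0},
    {"jaw": 0.5, "dx": 0, "dy": 0.003, "dz": 0.002, "roll": 0},
    {"jaw": 0.5, "dx": 0, "dy": 0.004, "dz": 0.006, "roll": 0},
    {"jaw": 0.5, "dx": 0, "dy": 0.004, "dz": 0.006, "roll": 0},
    {"jaw": 0.5, "dx": 0, "dy": 0.005, "dz": 0.006, "roll": 0},
    {"jaw": 0.5, "dx": 0, "dy": 0.005, "dz": 0.006, "roll": 0},
    {"jaw": 0.5, "dx": 0, "dy": 0, "dz": 0, "roll": 0},
    {"jaw": 0.5, "dx": 0, "dy": 0, "dz": 0, "roll": 0},
    {"jaw": 0.5, "dx": 0, "dy": 0, "dz": 0, "roll": 0},
  ],
  newtons=3,
)

```text
t: 21.95
eef_pos: [0.5602, -0.199, 0.0372]
ee_rot: [3.141, 0.0, -1.599]
force: [-0.6, -0.6, -1.2]
width: 0.0558
gripper_force: 3.0
```

Run:
```python
from prof import *
prof(-.18)
```

```text
[ 0.56023844 -0.19905904  0.037187  ] [-0.19219151  0.95587294 -0.09441125]
1049 [[0.53, -0.215, 0.007], [0.593, -0.126, 0.129]]
-0.22 11 [0.125 0.128 0.129]
-0.2 56 [0.079 0.085 0.086]
-0.19 99 [0.028 0.08  0.084]
-0.18 143 [0.021 0.102 0.13 ]
-0.17 130 [0.016 0.072 0.124]
-0.16 166 [0.007 0.067 0.119]
-0.15 171 [0.005 0.062 0.069]
-0.14 139 [0.012 0.059 0.062]
-0.13 128 [0.028 0.055 0.06 ]
-0.12 5 [0.051 0.053 0.055]
```

servo_tool(
  moves=[
    {"jaw": 0.5, "dx": 0, "dy": 0.006, "dz": 0.005, "roll": 0},
    {"jaw": 0.5, "dx": 0, "dy": 0.006, "dz": 0.005, "roll": 0},
    {"jaw": 0.5, "dx": 0, "dy": 0.007, "dz": 0.004, "roll": 0},
    {"jaw": 0.5, "dx": 0, "dy": 0.007, "dz": 0.003, "roll": 0},
    {"jaw": 0.5, "dx": 0, "dy": 0.007, "dz": 0.003, "roll": 0},
    {"jaw": 0.5, "dx": 0, "dy": 0.007, "dz": 0.002, "roll": 0},
    {"jaw": 0.5, "dx": 0, "dy": 0.007, "dz": 0.002, "roll": 0},
    {"jaw": 0.5, "dx": 0, "dy": 0.007, "dz": 0.001, "roll": 0},
    {"jaw": 0.5, "dx": 0, "dy": 0.007, "dz": 0, "roll": 0},
    {"jaw": 0.5, "dx": 0, "dy": 0, "dz": 0, "roll": 0},
  ],
  newtons=3,
)

```text
t: 23.25
eef_pos: [0.5605, -0.1374, 0.0625]
ee_rot: [3.141, 0.0, -1.598]
force: [0.5, -0.2, -0.9]
width: 0.0561
gripper_force: 3.0
```

Run:
```python
from prof import *
i,P=prof(-.13)
save('s5',cv2.resize(i[140:300,200:400],None,fx=3,fy=3))
```

```text
[ 0.56038697 -0.13767764  0.06241482] [-0.16147346  0.03196606 -1.07658124]
983 [[0.531, -0.15, 0.022], [0.588, -0.098, 0.109]]
-0.15 26 [0.018 0.103 0.104]
-0.14 46 [0.015 0.106 0.108]
-0.13 166 [0.02  0.108 0.112]
-0.12 306 [0.019 0.092 0.104]
-0.11 264 [0.024 0.065 0.077]
-0.1 173 [0.027 0.043 0.051]
```

View pics/s5.png

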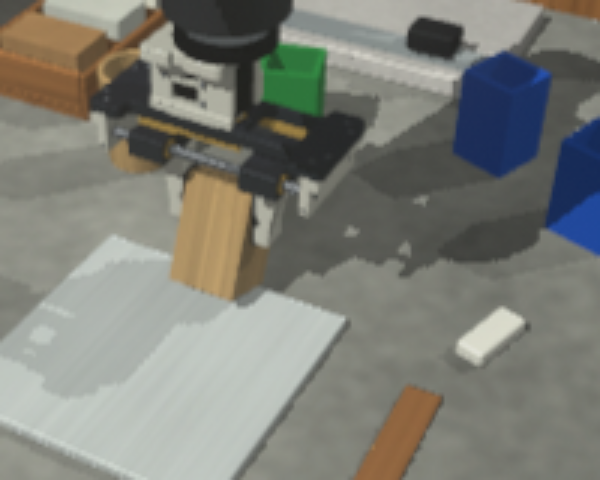

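The pot is about 70° round with its mouth low, resting at the plate edge near (215,240). Next I lift it, carry it to the middle and complete the turn.

servo_tool(
  moves=[
    {"jaw": 0.5, "dx": 0, "dy": 0, "dz": 0, "roll": 0},
    {"jaw": 0.5, "dx": 0, "dy": 0, "dz": 0.008, "roll": 0},
    {"jaw": 0.5, "dx": 0, "dy": 0, "dz": 0.008, "roll": 0},
    {"jaw": 0.5, "dx": 0, "dy": 0.01, "dz": 0.002, "roll": 0},
    {"jaw": 0.5, "dx": 0.001, "dy": 0.02, "dz": 0, "roll": 0},
    {"jaw": 0.5, "dx": 0.001, "dy": 0.02, "dz": 0, "roll": 0},
    {"jaw": 0.5, "dx": 0, "dy": 0.02, "dz": 0, "roll": 0},
    {"jaw": 0.5, "dx": 0, "dy": 0.005, "dz": 0, "roll": 0},
    {"jaw": 0.5, "dx": 0, "dy": 0, "dz": 0, "roll": 0},
    {"jaw": 0.5, "dx": 0, "dy": 0, "dz": 0, "roll": 0},
  ],
  newtons=12,
)

```text
t: 24.55
eef_pos: [0.5625, -0.0632, 0.0805]
ee_rot: [3.141, -0.0, -1.599]
force: [-0.6, 0.3, -0.9]
width: 0.0563
gripper_force: 12.0
```

servo_tool(
  moves=[
    {"jaw": 0.5, "dx": 0, "dy": 0, "dz": -0.004, "roll": 0},
    {"jaw": 0.5, "dx": 0, "dy": 0, "dz": -0.004, "roll": 0},
    {"jaw": 0.5, "dx": 0, "dy": 0.002, "dz": -0.002, "roll": 0},
    {"jaw": 0.5, "dx": 0, "dy": 0.004, "dz": -0.001, "roll": 0},
    {"jaw": 0.5, "dx": 0, "dy": 0.005, "dz": 0, "roll": 0},
    {"jaw": 0.5, "dx": 0, "dy": 0.005, "dz": -0.001, "roll": 0},
    {"jaw": 0.5, "dx": 0, "dy": 0.005, "dz": -0.001, "roll": 0},
    {"jaw": 0.5, "dx": 0, "dy": 0, "dz": 0, "roll": 0},
    {"jaw": 0.5, "dx": 0, "dy": 0, "dz": 0, "roll": 0},
    {"jaw": 0.5, "dx": 0, "dy": 0, "dz": 0, "roll": 0},
  ],
  newtons=3,
)

```text
t: 25.8
eef_pos: [0.5625, -0.0422, 0.0676]
ee_rot: [-3.142, -0.0, -1.599]
force: [0.1, -0.1, -1.2]
width: 0.0563
gripper_force: 3.0
```

Run:
```python
from prof import *
from tilt import tilt
i,P=prof(-.04); tilt(i,P,(.563,-.04,.06),.07)
```

```text
[ 0.56251699 -0.04219948  0.06759422] [ 1.65301998  0.12042025 -1.37464764]
1093 [[0.533, -0.075, 0.027], [0.59, -0.003, 0.114]]
-0.08 11 [0.097 0.099 0.1  ]
-0.05 29 [0.021 0.074 0.111]
-0.04 63 [0.02  0.113 0.115]
-0.03 305 [0.026 0.108 0.116]
-0.02 334 [0.029 0.085 0.101]
-0.01 300 [0.032 0.059 0.074]
0.0 47 [0.032 0.039 0.047]
n 1093 695 bbox [[0.533, -0.075, 0.027], [0.59, -0.003, 0.114]]
95 normal [ 1.   -0.03 -0.  ] elev -0.3 c [ 0.534 -0.023  0.053] rms 0.0008
585 normal [-0.04 -0.94 -0.35] elev -20.5 c [ 0.561 -0.019  0.074] rms 0.0012
15 normal [0.02 0.93 0.35] elev 20.8 c [ 0.564 -0.023  0.085] rms 0.0012
```

servo_tool(
  moves=[
    {"jaw": 0.5, "dx": 0, "dy": 0, "dz": -0.002, "roll": 0},
    {"jaw": 0.5, "dx": 0, "dy": 0.002, "dz": -0.002, "roll": 0},
    {"jaw": 0.5, "dx": 0, "dy": 0.003, "dz": -0.001, "roll": 0},
    {"jaw": 0.5, "dx": 0, "dy": 0.004, "dz": 0, "roll": 0},
    {"jaw": 0.5, "dx": 0, "dy": 0.005, "dz": 0, "roll": 0},
    {"jaw": 0.5, "dx": 0, "dy": 0.005, "dz": -0.001, "roll": 0},
    {"jaw": 0.5, "dx": 0, "dy": 0.004, "dz": -0.001, "roll": 0},
    {"jaw": 0.5, "dx": 0, "dy": 0, "dz": 0, "roll": 0},
    {"jaw": 0.5, "dx": 0, "dy": 0, "dz": 0, "roll": 0},
    {"jaw": 0.5, "dx": 0, "dy": 0, "dz": 0, "roll": 0},
  ],
  newtons=3,
)

```text
t: 27.1
eef_pos: [0.5624, -0.0192, 0.0605]
ee_rot: [3.141, -0.0, -1.599]
force: [-0.3, 0.5, -2.0]
width: 0.0562
gripper_force: 3.0
```

Run:
```python
from prof import *
from tilt import tilt
i,P=prof(-.02); tilt(i,P,(.563,-.02,.06),.07)
```

```text
[ 0.56239731 -0.01918987  0.06046355] [ 0.18635168  0.25548518 -1.43309836]
1036 [[0.532, -0.051, 0.02], [0.589, 0.01, 0.107]]
-0.06 5 [0.097 0.098 0.098]
-0.05 23 [0.097 0.1   0.101]
-0.04 27 [0.017 0.101 0.103]
-0.03 18 [0.016 0.033 0.041]
-0.02 50 [0.019 0.105 0.107]
-0.01 171 [0.02  0.106 0.109]
0.0 542 [0.02  0.085 0.104]
0.01 199 [0.02  0.04  0.057]
n 1035 653 bbox [[0.532, -0.051, 0.02], [0.589, 0.01, 0.107]]
602 normal [-0.03 -0.98 -0.18] elev -10.6 c [0.561 0.    0.068] rms 0.0014
43 normal [ 1.   -0.06  0.04] elev 2.2 c [ 0.534 -0.006  0.038] rms 0.0006
```

servo_tool(
  moves=[
    {"jaw": 0.5, "dx": 0, "dy": 0.003, "dz": -0.001, "roll": 0},
    {"jaw": 0.5, "dx": 0, "dy": 0.003, "dz": -0.001, "roll": 0},
    {"jaw": 0.5, "dx": 0, "dy": 0.003, "dz": -0.001, "roll": 0},
    {"jaw": 0.5, "dx": 0, "dy": 0.003, "dz": -0.001, "roll": 0},
    {"jaw": 0.5, "dx": 0, "dy": 0.002, "dz": -0.001, "roll": 0},
    {"jaw": 0.5, "dx": 0, "dy": 0, "dz": -0.001, "roll": 0},
    {"jaw": 0.5, "dx": 0, "dy": 0, "dz": 0, "roll": 0},
    {"jaw": 0.5, "dx": 0, "dy": 0, "dz": 0, "roll": 0},
    {"jaw": 0.5, "dx": 0, "dy": 0, "dz": 0, "roll": 0},
    {"jaw": 0.5, "dx": 0, "dy": 0, "dz": 0, "roll": 0},
  ],
  newtons=3,
)

```text
t: 28.4
eef_pos: [0.5628, -0.005, 0.0547]
ee_rot: [-3.141, 0.0, -1.599]
force: [0.3, 2.2, 1.7]
width: 0.0555
gripper_force: 3.0
```

Run:
```python
from prof import *
from tilt import tilt
i,P=prof(-.01); tilt(i,P,(.563,-.005,.06),.07)
```

```text
[ 0.56279918 -0.00499533  0.054709  ] [0.2140641  1.41902534 1.7571636 ]
930 [[0.533, -0.033, 0.014], [0.589, 0.014, 0.101]]
-0.04 4 [0.018 0.053 0.096]
-0.03 42 [0.015 0.099 0.101]
-0.02 30 [0.016 0.099 0.1  ]
-0.01 24 [0.013 0.036 0.098]
0.0 81 [0.016 0.099 0.101]
0.01 746 [0.011 0.086 0.102]
n 927 522 bbox [[0.533, -0.033, 0.014], [0.589, 0.014, 0.1]]
443 normal [-0.04 -1.   -0.01] elev -0.7 c [0.562 0.011 0.06 ] rms 0.001
41 normal [ 0.88 -0.3  -0.36] elev -21.2 c [0.538 0.006 0.041] rms 0.0051
38 normal [ 0.02  0.1  -0.99] elev -84.1 c [0.569 0.007 0.099] rms 0.001
```

servo_tool(
  moves=[
    {"jaw": 0.5, "dx": 0, "dy": 0, "dz": 0, "roll": 0},
    {"jaw": 0.5, "dx": 0, "dy": 0, "dz": 0.005, "roll": 0},
    {"jaw": 0.5, "dx": 0, "dy": -0.008, "dz": 0, "roll": 0},
    {"jaw": 0.5, "dx": 0, "dy": -0.008, "dz": 0, "roll": 0},
    {"jaw": 0.5, "dx": 0, "dy": -0.001, "dz": 0, "roll": 0},
    {"jaw": 0.5, "dx": 0, "dy": 0, "dz": -0.002, "roll": 0},
    {"jaw": 0.5, "dx": 0, "dy": 0, "dz": -0.002, "roll": 0},
    {"jaw": 0.5, "dx": 0, "dy": 0, "dz": -0.001, "roll": 0},
    {"jaw": 0.5, "dx": 0, "dy": 0, "dz": 0, "roll": 0},
    {"jaw": 0.5, "dx": 0, "dy": 0, "dz": 0, "roll": 0},
  ],
  newtons=12,
)

```text
t: 29.7
eef_pos: [0.5624, -0.022, 0.0547]
ee_rot: [3.141, -0.0, -1.599]
force: [-2.7, 0.6, 2.9]
width: 0.0558
gripper_force: 12.0
```

servo_tool(
  moves=[
    {"jaw": 0.65, "dx": 0, "dy": 0, "dz": 0, "roll": 0},
    {"jaw": 0.7, "dx": 0, "dy": 0, "dz": 0, "roll": 0},
    {"jaw": 1, "dx": 0, "dy": 0, "dz": 0, "roll": 0},
    {"jaw": 1, "dx": 0, "dy": 0, "dz": 0, "roll": 0},
    {"jaw": 1, "dx": 0, "dy": 0, "dz": 0.03, "roll": 0},
    {"jaw": 1, "dx": 0, "dy": 0, "dz": 0.05, "roll": 0},
    {"jaw": 1, "dx": 0, "dy": 0, "dz": 0.06, "roll": 0},
    {"jaw": 1, "dx": -0.01, "dy": 0.04, "dz": 0.03, "roll": 0},
    {"jaw": 1, "dx": -0.015, "dy": 0.05, "dz": 0, "roll": 0},
    {"jaw": 1, "dx": -0.015, "dy": 0.05, "dz": 0, "roll": 0},
  ],
  newtons=12,
)

```text
t: 30.95
eef_pos: [0.5221, 0.1192, 0.2253]
ee_rot: [-3.14, 0.001, -1.6]
force: [0.5, 0.4, 0.4]
width: 0.0875
gripper_force: 0.0
```

Run:
```python
from h import *; from m import *
print(np.round(get_state()['q'],2))
for n in ('top','side','wrist'):
    i,P=cloud(n); z=P[...,2]
    m=(z>.09)&(z<.108)&(abs(P[...,0]-.56)<.06)&(abs(P[...,1]+.033)<.07)
    print(n,m.sum()>5 and (rect(P,m),np.nanmedian(z[m])))
    m=(z>.17)&(z<.19)&(np.hypot(P[...,0]-.447,P[...,1]-.29)<.06)
    print(' grip',m.sum()>5 and (rect(P,m),np.nanmedian(z[m])))
    if n=='top':save('t6',i)
```

```text
[ 0.59  0.13 -0.3  -0.   -1.14 -0.62]
top ((array([563.2, -32.6]), array([56. , 56.6]), 88.5, 459), np.float64(0.10039189885318273))
 grip ((array([448.4, 289.8]), array([20.1, 46.9]), 17.4, 175), np.float64(0.18163850050154534))
side ((array([560.6, -30.7]), array([57.4, 58.7]), 89.8, 243), np.float64(0.09776956085399627))
 grip ((array([446. , 290.8]), array([20.3, 46.6]), 15.4, 517), np.float64(0.1803636896156101))
wrist ((array([562.1, -13. ]), array([17.3, 56.6]), 88.7, 2201), np.float64(0.09983704121854141))
 grip False
```

View pics/t6.png

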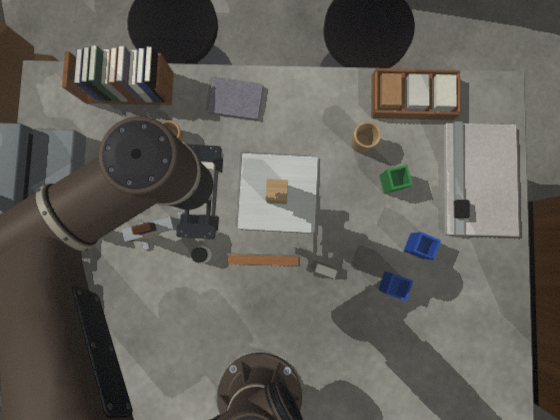

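The top view shows the pot bottom-up at the plate middle, pixel (277,191), with the bystanders undisturbed. Next is the gauge at (140,229).

servo_tool(
  moves=[
    {"jaw": 1, "dx": -0.011, "dy": 0.025, "dz": 0, "roll": 3},
    {"jaw": 1, "dx": -0.011, "dy": 0.025, "dz": 0, "roll": 3},
    {"jaw": 1, "dx": -0.011, "dy": 0.025, "dz": 0, "roll": 3},
    {"jaw": 1, "dx": -0.011, "dy": 0.025, "dz": 0, "roll": 3},
    {"jaw": 1, "dx": -0.011, "dy": 0.025, "dz": 0, "roll": 3},
    {"jaw": 1, "dx": -0.011, "dy": 0.025, "dz": 0, "roll": 3},
    {"jaw": 1, "dx": -0.009, "dy": 0.021, "dz": 0, "roll": 0},
    {"jaw": 1, "dx": 0, "dy": 0, "dz": -0.03, "roll": 0},
    {"jaw": 1, "dx": 0, "dy": 0, "dz": -0.03, "roll": 0},
    {"jaw": 1, "dx": 0, "dy": 0, "dz": 0, "roll": 0},
  ],
  newtons=30,
)

```text
t: 32.35
eef_pos: [0.4469, 0.2871, 0.1626]
ee_rot: [3.138, -0.003, -1.286]
force: [0.4, 0.5, 0.5]
width: 0.0874
gripper_force: 0.0
```

servo_tool(
  moves=[
    {"jaw": 1, "dx": 0, "dy": 0, "dz": -0.01, "roll": 0},
    {"jaw": 1, "dx": 0, "dy": 0, "dz": -0.008, "roll": 0},
    {"jaw": 0.5, "dx": 0, "dy": 0, "dz": 0, "roll": 0},
    {"jaw": 0.3, "dx": 0, "dy": 0, "dz": 0, "roll": 0},
    {"jaw": 0.1, "dx": 0, "dy": 0, "dz": 0, "roll": 0},
    {"jaw": 0.1, "dx": 0, "dy": 0, "dz": 0, "roll": 0},
    {"jaw": 0.1, "dx": 0, "dy": 0, "dz": 0, "roll": 0},
    {"jaw": 0.1, "dx": 0, "dy": 0, "dz": 0, "roll": 0},
    {"jaw": 0.1, "dx": 0, "dy": 0, "dz": 0, "roll": 0},
    {"jaw": 0.1, "dx": 0, "dy": 0, "dz": 0, "roll": 0},
  ],
  newtons=40,
)

```text
t: 33.6
eef_pos: [0.4476, 0.289, 0.1465]
ee_rot: [-3.142, 0.0, -1.285]
force: [0.8, 0.5, 0.6]
width: 0.0198
gripper_force: 40.0
```

servo_tool(
  moves=[
    {"jaw": 0.1, "dx": 0, "dy": 0, "dz": 0.025, "roll": 0},
    {"jaw": 0.1, "dx": 0, "dy": 0, "dz": 0.05, "roll": 0},
    {"jaw": 0.1, "dx": 0, "dy": 0, "dz": 0.05, "roll": 0},
    {"jaw": 0.1, "dx": 0.012, "dy": -0.03, "dz": 0.005, "roll": -3},
    {"jaw": 0.1, "dx": 0.015, "dy": -0.04, "dz": 0, "roll": -3},
    {"jaw": 0.1, "dx": 0.016, "dy": -0.045, "dz": 0, "roll": -3},
    {"jaw": 0.1, "dx": 0.016, "dy": -0.045, "dz": 0, "roll": -3},
    {"jaw": 0.1, "dx": 0.016, "dy": -0.045, "dz": 0, "roll": -3},
    {"jaw": 0.1, "dx": 0.016, "dy": -0.045, "dz": 0, "roll": -3},
    {"jaw": 0.1, "dx": 0.014, "dy": -0.04, "dz": 0, "roll": 0},
  ],
  newtons=40,
)

```text
t: 34.85
eef_pos: [0.5517, -0.0026, 0.2748]
ee_rot: [3.138, -0.0, -1.6]
force: [0.6, 1.0, -7.6]
width: 0.0198
gripper_force: 40.0
```

servo_tool(
  moves=[
    {"jaw": 0.1, "dx": 0.007, "dy": -0.02, "dz": 0, "roll": 0},
    {"jaw": 0.1, "dx": 0.003, "dy": -0.012, "dz": 0, "roll": 0},
    {"jaw": 0.1, "dx": 0, "dy": 0, "dz": 0, "roll": 0},
    {"jaw": 0.1, "dx": 0, "dy": 0, "dz": -0.03, "roll": 0},
    {"jaw": 0.1, "dx": 0, "dy": 0, "dz": -0.03, "roll": 0},
    {"jaw": 0.1, "dx": 0, "dy": 0, "dz": -0.02, "roll": 0},
    {"jaw": 0.1, "dx": 0, "dy": 0, "dz": 0, "roll": 0},
    {"jaw": 0.1, "dx": 0, "dy": 0, "dz": 0, "roll": 0},
    {"jaw": 0.1, "dx": 0, "dy": 0, "dz": 0, "roll": 0},
    {"jaw": 0.1, "dx": 0, "dy": 0, "dz": 0, "roll": 0},
  ],
  newtons=40,
)

```text
t: 36.1
eef_pos: [0.5628, -0.0329, 0.1974]
ee_rot: [-3.14, 0.0, -1.599]
force: [-0.1, 0.3, -7.4]
width: 0.0202
gripper_force: 40.0
```

```bash
cat > g.py <<'E'
from h import *; from m import *
def g():
    s=get_state(); e=s['eef_pos']; print(s['t'],np.round(e,4),np.round(s['ee_rot'],3),s['force']); z0=e[2]-.1465; print('z0',z0)
    for n in ('side','top'):
        i,P=cloud(n); z=P[...,2]; near=(abs(P[...,0]-.562)<.1)&(abs(P[...,1]+.033)<.1)
        hsv=cv2.cvtColor(i,cv2.COLOR_RGB2HSV); wood=(hsv[...,0]>8)&(hsv[...,0]<25)&(hsv[...,1]>80)
        for nm,m in (('bar',near&(abs(z-z0-.138)<.006)&~wood),('feettop',near&(abs(z-z0-.012)<.004)&(z>.013)&~wood),('pottop',near&(abs(z-.099)<.006)&wood),('pot face',near&(z>.02)&(z<.09)&wood)):
            if m.sum()>8: print(n,nm,rect(P,m),round(float(np.nanmedian(z[m])),4))
        save('g_'+n+'%d'%(s['t']*100),cv2.resize(i[130:330,170:420],None,fx=3,fy=3))
E
python3 -c "
from g import *
g()"; ls pics
```

```text
36.1 [ 0.5628 -0.0329  0.1974] [-3.14   0.    -1.599] [-0.1114731   0.32353355 -7.409706  ]
z0 0.0508661821436108
side bar (array([561.6, -31.1]), array([129.9,  35.4]), 88.1, 407) 0.1872
side feettop (array([562.9, -28.5]), array([132.5,  79.9]), 89.0, 231) 0.0614
side pottop (array([554.7, -32.1]), array([58. , 45.5]), 86.1, 334) 0.0981
side pot face (array([538.1, -23.1]), array([60. , 28.4]), 57.1, 546) 0.0594
top bar (array([563.7, -31.3]), array([127.7,  33.7]), 88.6, 194) 0.1887
top feettop (array([542.7, -29.4]), array([132.,  35.]), 87.5, 103) 0.0626
top pottop (array([536.3, -26.5]), array([34.5,  2.2]), 88.2, 9) 0.0981
top pot face (array([535.4, -25.9]), array([35.5,  0.9]), 89.2, 37) 0.0575
g_side3610.png
g_top3610.png
s1.png
s2.png
s3.png
s4.png
s5.png
side0.png
t6.png
top0.png
```

servo_tool(
  moves=[
    {"jaw": 0.1, "dx": 0, "dy": -0.001, "dz": -0.01, "roll": 0},
    {"jaw": 0.1, "dx": 0, "dy": 0, "dz": -0.008, "roll": 0},
    {"jaw": 0.1, "dx": 0, "dy": 0, "dz": -0.005, "roll": 0},
    {"jaw": 0.1, "dx": 0, "dy": 0, "dz": -0.005, "roll": 0},
    {"jaw": 0.1, "dx": 0, "dy": 0, "dz": -0.004, "roll": 0},
    {"jaw": 0.1, "dx": 0, "dy": 0, "dz": -0.003, "roll": 0},
    {"jaw": 0.1, "dx": 0, "dy": 0, "dz": -0.003, "roll": 0},
    {"jaw": 0.1, "dx": 0, "dy": 0, "dz": 0, "roll": 0},
    {"jaw": 0.1, "dx": 0, "dy": 0, "dz": 0, "roll": 0},
    {"jaw": 0.1, "dx": 0, "dy": 0, "dz": 0, "roll": 0},
  ],
  newtons=40,
)

```text
t: 37.45
eef_pos: [0.5626, -0.0341, 0.1587]
ee_rot: [-3.141, 0.0, -1.599]
force: [-1.4, -0.8, -5.5]
width: 0.0199
gripper_force: 40.0
```

servo_tool(
  moves=[
    {"jaw": 0.1, "dx": 0, "dy": 0, "dz": -0.001, "roll": 0},
    {"jaw": 0.1, "dx": 0, "dy": 0, "dz": -0.001, "roll": 0},
    {"jaw": 0.1, "dx": 0, "dy": 0, "dz": 0, "roll": 0},
    {"jaw": 0.1, "dx": 0, "dy": 0, "dz": 0, "roll": 0},
    {"jaw": 0.1, "dx": 0, "dy": 0, "dz": 0, "roll": 0},
    {"jaw": 0.1, "dx": 0, "dy": 0, "dz": 0, "roll": 0},
    {"jaw": 0.1, "dx": 0, "dy": 0, "dz": 0, "roll": 0},
    {"jaw": 0.1, "dx": 0, "dy": 0, "dz": 0, "roll": 0},
    {"jaw": 0.1, "dx": 0, "dy": 0, "dz": 0, "roll": 0},
    {"jaw": 0.1, "dx": 0, "dy": 0, "dz": 0, "roll": 0},
  ],
  newtons=40,
)

```text
t: 38.7
eef_pos: [0.5629, -0.0339, 0.1571]
ee_rot: [-3.141, 0.0, -1.599]
force: [-2.5, 2.8, 5.4]
width: 0.0197
gripper_force: 40.0
```

servo_tool(
  moves=[
    {"jaw": 0.25, "dx": 0, "dy": 0, "dz": 0, "roll": 0},
    {"jaw": 0.4, "dx": 0, "dy": 0, "dz": 0, "roll": 0},
    {"jaw": 0.7, "dx": 0, "dy": 0, "dz": 0, "roll": 0},
    {"jaw": 1, "dx": 0, "dy": 0, "dz": 0, "roll": 0},
    {"jaw": 1, "dx": 0, "dy": 0, "dz": 0, "roll": 0},
    {"jaw": 1, "dx": 0, "dy": 0, "dz": 0.02, "roll": 0},
    {"jaw": 1, "dx": 0, "dy": 0, "dz": 0.03, "roll": 0},
    {"jaw": 1, "dx": 0, "dy": 0, "dz": 0.04, "roll": 0},
    {"jaw": 1, "dx": 0, "dy": 0, "dz": 0.04, "roll": 0},
    {"jaw": 1, "dx": 0, "dy": 0, "dz": 0, "roll": 0},
  ],
  newtons=5,
)

```text
t: 39.95
eef_pos: [0.5642, -0.0339, 0.2903]
ee_rot: [-3.135, 0.001, -1.599]
force: [0.1, 0.1, -0.6]
width: 0.0878
gripper_force: 0.0
```

```bash
sed -i "s/z0=e\[2\]-.1465/z0=.0095/" g.py; python3 -c "
from g import *
g()"; ls pics/g_side*
```

```text
39.95 [ 0.5642 -0.0339  0.2903] [-3.135e+00  1.000e-03 -1.599e+00] [ 0.07962409  0.11418517 -0.55730439]
z0 0.0095
side bar (array([561.9, -30.5]), array([129.3,  36.2]), 88.4, 495) 0.1462
side feettop (array([559. , -31.1]), array([135.4,  80. ]), 86.3, 231) 0.0202
side pottop (array([547.5, -31.4]), array([32.4, 57.7]), 2.7, 243) 0.0982
side pot face (array([537.4, -23.2]), array([60.3, 28.7]), 58.5, 599) 0.056
top bar (array([563.9, -31.4]), array([127.5,  34.6]), 88.4, 322) 0.1483
top feettop (array([560.8, -90.7]), array([ 18.3, 135.3]), 87.7, 58) 0.022
pics/g_side3610.png
pics/g_side3995.png
```

View pics/g_side3995.png

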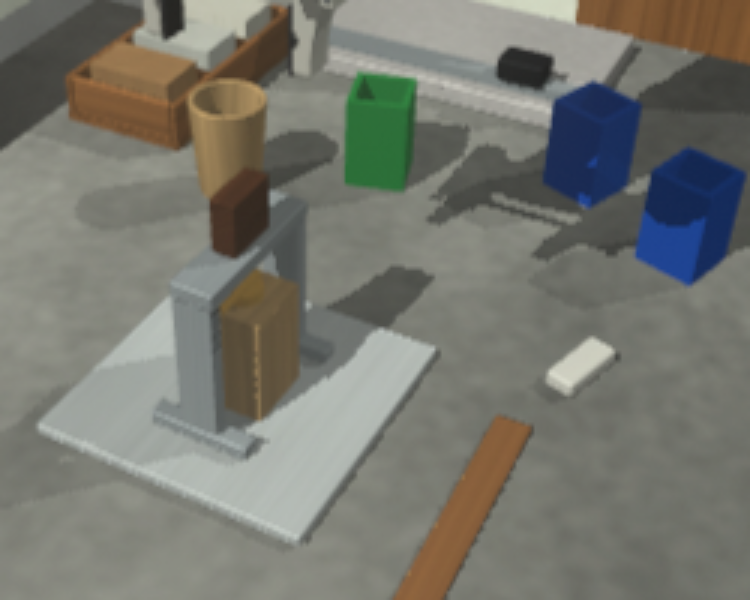

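The picture shows the gauge flat on the plate, feet near (205,430) and (318,348), astride the upturned pot at (260,340). The gripper is clear.

```bash
python3 -c "
from station import *
print(job_done())"
```

```text
the job is handed in; nothing more can be done
None
```

The job is handed in at about 40 s: the pot stands mouth-down in the middle of the plate, the gauge stands astride it with both feet on the plate, the gripper is clear, and I did not read the sprung foot's value.

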